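# Clamp the cartridge and hold the enabling plunger in its green ring

### The job

Swing the red-handled clamp lever of the test socket fully shut, so that it clamps the white sensor cartridge. Then press the grey-capped spring plunger of the enabling switch with the fingers until the rim of its black collar stands in the middle of the plunger's green ring (half its travel, 8 mm down), and finish while still holding it pressed there: do not let go at the end. Never push the plunger to its bottom stop, and leave the other things where they stand.

Things in the scene. Friction and masses are not known exactly. Their poses are not given: they have to be found in the camera images.
- socket: Test socket, fixed to the worktop: aluminium flange 124 x 72 x 8 mm with a grey block 100 x 60 mm on it, top 30 mm above the worktop, white cartridge 54 x 36 mm in its top (cartridge top 35 mm above the worktop). Origin: centre of its underside; z up, the lever's hinge is towards its +x end, the shut handle at its -x end.
- lever_hinge (a point): Midpoint of the lever's hinge line, 40 mm above the worktop, 40 mm towards +x from the socket's origin. The hinge line runs along the socket's y axis; its lugs stand 46 mm high. This frame turns with the socket, not with the lever.
- lever (a joint): Angle of the clamp lever (rad): 0 = fully shut (lever level, pointing to the socket's -x), grows as it rises, 1.57 = upright, stop at 1.6. It starts open at 0.8 to 1.3. Stiff hinge: it stays where it is left and takes about 2 N at the handle to move.
- lever_grip (a point): Middle of the red handle's outer face (looks up when shut), 82 mm from the hinge line. Moves with the lever; x points to the hinge, z out of that face. When shut it lies 45 mm above the worktop. Push on this face to shut the lever. The red handle spans 62 to 102 mm from the hinge (its end), 43 mm wide, 10 mm thick.
- switch: Enabling switch, fixed to the worktop: grey enclosure 90 x 90 mm, 40 mm high, with a black collar of 46 mm diameter whose rim is 52 mm above the worktop, and the plunger in its middle. A dummy black gland 36 mm across is on its -x side. Origin: centre of its underside; z up.
- collar_rim (a point): Centre of the black collar's rim, 52 mm above the worktop; does not move with the plunger. Rings on the plunger's 30 mm stem, from this rim upward when released: orange 0 to 5 mm, green 5 to 11 mm, red 11 to 17 mm; they sink past the rim as it is pressed.
- plunger (a joint): Travel of the plunger (m): 0 = released (up), grows as it is pressed straight down, bottom stop at 0.016. Spring return: 2.5 N to start it, plus 0.5 N per mm (6.5 N at 8 mm, 10.5 N at the bottom). The rim stands in the green ring while the travel is between 0.005 and 0.011; middle 0.008.
- plunger_top (a point): Centre of the plunger's flat grey cap, on its top face (cap diameter 40 mm, 10 mm thick); 79 mm above the worktop when released; moves down with the plunger.
- vial: Bystander: loose small vial with a dark cap, 22 mm diameter, 50 mm high; origin centre of its underside.
- beaker: Bystander: loose clear beaker, 54 mm diameter, 69 mm high; origin centre of its underside.
- bottle_amber: Bystander: loose amber bottle with a black cap, 48 mm diameter, 92 mm high; origin centre of its underside.
- petri: Bystander: loose petri dish, 59 mm diameter, 14 mm high; origin centre of its underside.
Mind the look-alikes: they are no part of the job. Leave any brown or purple look-alike of the switch alone. What is shaped like the socket but yellow is not meant.

How it is judged:
By the outcome, as a careful person would: the job done as asked, in the order asked, and still so for the second after the job is handed in, while the arm keeps its last pose, push and grip.
It also fails if it takes over 45 s, if anything falls off the work surface, if the arm or the gripper's body presses on something with over 40 N, if the wrist force passes 120 N, or if a joint passes its speed limit or range.

### The arm

A 6-joint arm with a two-finger parallel gripper is mounted at the origin on a cart in front of the work surface, level with it; the furniture and walls round the work are solid. World frame = base frame: x ahead of the robot, y to its left, z up, the work surface at z = 0. Lengths are in mm, angles in rad, forces in N, time in s.
With the tool pointing down it reaches from about 275 to 1000 mm from the base axis. Payload 8.4 kg.
Tool frame: the origin (TCP) lies on the centre line of the jaws, within the pads' length; the fingertips stand 17 mm ahead of it and the grasp point (between the pads) lies 2 mm behind it; z points along the fingers, y is the line along which they close (so a half turn about z gives the same grasp; the last joint's range is limited). The gripper opens to 85 mm and grips with 20 to 120 N. Pads are 22 mm wide; open, the fingers measure 114 mm over their backs; the gripper's body (76 mm by 85 mm) begins 54 mm behind the grasp point. The pads swing forward as they close: fully open they stand 13 mm farther back than shut.
Start: joints at [1.264, 0.353, 1.633, -0, 1.155, -0.002], TCP at [187.563, 596.195, 248.281] pointing down, gripper open.
Joint ranges: [-2.63, 2.63], [-0.92, 2.1], [0.06, 2.66], [-1.3, 4.44], [0, 2.69], [-3.02, 3.02]. Speed limits (rad/s): [2.22, 2.22, 2.79, 3.14, 3.14, 3.14].

### API

Orientations are given as [roll, pitch, yaw] about the fixed x, y, z axes, in that order (R = Rz(yaw) Ry(pitch) Rx(roll)).
In Python, from rig import r, eyes gives the robot as it stands. The module is installed in compiled form; this text tells all that it offers.
- The arm moves only by the shell command python3 -m inch 'ROWS' [FORCE]. ROWS is JSON, a list of rows, each a list of 7 numbers: the shift along the tool's x, y, z in m, then the turn, a rotation vector about the tool's x, y, z in degrees, then the closure, from -1 (fully open) to 1 (shut). In form: [[x, y, z, rx, ry, rz, gripper], ...]. A call has 1 to 8 rows; each row shifts and turns the commanded pose from where the row before left it, along the tool's axes as they then stand; what a row does not reach is not made up. A row lasts 1/10 s, in which the tool goes at most 50 mm and 8.59 degrees, less where a joint would pass 70% of its speed; a pose out of reach is approached as far as the arm can. A call with a gripper value outside its range is refused whole. The fingers move at their own pace and stop on an object; FORCE is the grip in N (left out, the last holds). Time passes only in rows, so rows that do not move let the fingers close. It gives the time, the measured TCP pose, the force, the opening and the grip force at its end, in the units of the state.
- r.sense(): the state, without advancing time (a new reading comes with each control period).
- eyes.grab_frame(name): name is "scene" or "top"; returns a dict with "img" (400x640x3 uint8, blue, green, red), "fx", "fy", "cx", "cy" (pixels), "R" (3x3) and "t" (3): a world point X has camera coordinates R X + t. Camera axes: x right, y down, z forward; pixel columns grow to the right and rows downward; lengths in mm; the calibration is good to about 2 mm. A picture is of the moment at which its call begins. There is no depth.
- r.sign_off(): hands the job in; it is judged then, once.
The state is a dict: "clock": time; "qpos": joint angles; "qvel": joint speeds; "joint_efforts": joint torques, N m; "eef_pos": TCP position; "tcp_rot": TCP orientation; "contact_force": force on the tool from outside, world axes, zero at the start; "wrist_torque": the same for the moment, N m; "opening": opening from 0.0 (shut) to 1.0 (fully open); "grasp_force": force on a finger pad.
Only numpy, scipy, OpenCV 4.12 (cv2) and the standard library are available. Lean on these libraries where they do the work, as an engineer would, in place of code of your own. Each camera call takes 0.05 s, during which the arm holds its last target. There are 200 camera calls.

## Working session

There is one attempt and no reset: what is moved stays moved. The work goes in short steps, Python scripts to look and compute and a shell command to move; the robot and the scene stay as the last step left them, time stands still between calls to the robot, and variables do not carry over. Pictures are saved under pics/ and viewed, at most 10 in all, crops included, and the job is handed in when it is done.

```bash
mkdir -p pics; python3 - <<'E'
from rig import r, eyes
import cv2
for n in ("scene","top"):
    f=eyes.grab_frame(n); cv2.imwrite(f"pics/{n}0.png",f["img"])
    print(n,f["fx"],f["fy"],f["cx"],f["cy"],f["R"],f["t"])
print(r.sense())
E
```

```text
scene 363.35426006970096 363.35426006970096 315.72099897806453 196.66976804580824 [[ 0.89607739 -0.44363839 -0.01517491]
 [-0.25461813 -0.48568345 -0.83623035]
 [ 0.36361368  0.75319092 -0.54816834]] [-498.87440272  227.2439827   840.34021781]
top 464.1719849164689 464.1719849164689 311.5862464518641 196.3011593109866 [[-0.02423438 -0.99965713 -0.00991512]
 [-0.99578747  0.02501551 -0.08821305]
 [ 0.08843084  0.00773556 -0.99605228]] [  21.4851998   560.21498288 1262.96774126]
{'clock': 0.1, 'qpos': array([ 1.26362474e+00,  3.53600791e-01,  1.63407183e+00,  6.07911398e-06,
        1.15522704e+00, -2.42809028e-03]), 'qvel': array([ 0.00046007, -0.0019069 , -0.0018188 , -0.00020318, -0.00107699,
        0.00240009]), 'joint_efforts': array([ 9.51271577e-04, -6.06358480e+01, -3.42818785e+01,  3.92224808e-05,
        4.03857252e-03, -1.19907593e-06]), 'eef_pos': array([187.41740902, 595.79447227, 247.6179111 ]), 'tcp_rot': array([-3.14028566e+00, -8.73199598e-06,  2.83684669e+00]), 'contact_force': array([ 0.47704679, -0.3636793 , -0.76053382]), 'wrist_torque': array([ 0.01285285, -0.0164436 ,  0.02199576]), 'grasp_force': 0.0, 'opening': 1.0040798664599953}
```

View pics/scene0.png

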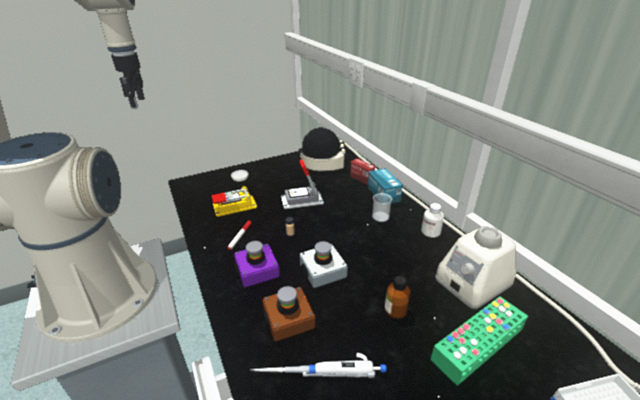

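View pics/top0.png

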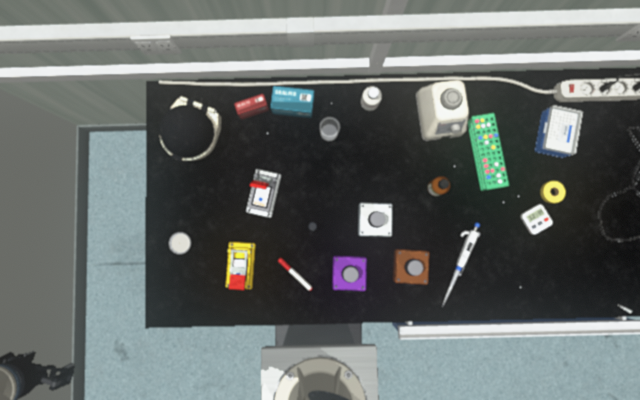

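The scene view shows the grey switch at (323,262) and the open socket at (303,195) with its lever up. In the top view the switch is at (376,219) and the socket at (263,193). I'll enlarge both next.

```bash
cat > h.py <<'E'
import numpy as np, cv2
from rig import r, eyes
def ray(f,p):
    R=np.array(f["R"]);t=np.array(f["t"])
    d=R.T@np.array([(p[0]-f["cx"])/f["fx"],(p[1]-f["cy"])/f["fy"],1]); return -R.T@t,d
def onz(f,p,z):
    o,d=ray(f,p); return o+d*(z-o[2])/d[2]
def proj(f,X):
    c=np.array(f["R"])@np.array(X,float)+f["t"]; return np.array([f["fx"]*c[0]/c[2]+f["cx"],f["fy"]*c[1]/c[2]+f["cy"]])
def two(f,p,g,q):
    a,d=ray(f,p);b,e=ray(g,q)
    s=np.linalg.lstsq(np.c_[d,-e],b-a,rcond=None)[0]
    P,Q=a+s[0]*d,b+s[1]*e; return (P+Q)/2,np.linalg.norm(P-Q)
E
python3 - <<'E'
import cv2,numpy as np
s=cv2.imread("pics/scene0.png");t=cv2.imread("pics/top0.png")
def c(i,x,y,w,h,k): return cv2.resize(i[y:y+h,x:x+w],None,fx=k,fy=k,interpolation=cv2.INTER_CUBIC)
a=np.hstack([c(t,235,155,66,66,6),c(t,345,187,66,66,6)])
b=np.hstack([c(s,270,150,66,48,6)[:,:396],c(s,290,232,66,66,6)[:288]])
b=np.hstack([c(s,270,150,66,66,6),c(s,290,232,66,66,6)])
cv2.imwrite("pics/c1.png",cv2.resize(np.vstack([a,b]),(600,600)))
E
```

```text
(no output)
```

View pics/c1.png

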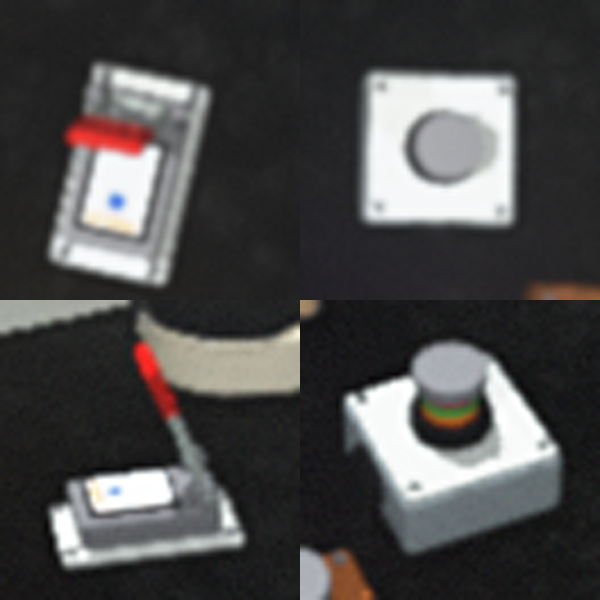

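The crops show the socket with its hinge end away from the robot (crop top) and its lever steep. The switch is square-on, with the cap at about (376,219) and its rings visible in the scene view. Next I'll measure both.

```bash
python3 - <<'E'
from h import *
T=eyes.grab_frame("top");S=eyes.grab_frame("scene")
def big(m,box):
    x,y,w,h=box; k=np.zeros_like(m);k[y:y+h,x:x+w]=m[y:y+h,x:x+w]
    cs,_=cv2.findContours(k,cv2.RETR_EXTERNAL,cv2.CHAIN_APPROX_NONE); return max(cs,key=cv2.contourArea)
def rad(f): i=f["img"].astype(int); return ((i[...,2]>110)&(i[...,2]>1.8*i[...,1])&(i[...,2]>1.8*i[...,0])).astype(np.uint8)
def lum(f,t): i=f["img"].astype(int); return ((i.min(2)>t)).astype(np.uint8)
c=big(lum(T,60),(235,155,66,66)); R=cv2.minAreaRect(c); b=cv2.boxPoints(R)
P=np.array([onz(T,p,8)[:2] for p in b]); print("flange",R,P.round(1),"ctr",P.mean(0))
print([np.linalg.norm(P[i]-P[i-1]).round(1) for i in range(4)], [np.degrees(np.arctan2(*(P[i]-P[i-1])[::-1])).round(1) for i in range(4)])
c=big(lum(T,60),(350,192,52,52)); R=cv2.minAreaRect(c); b=cv2.boxPoints(R)
P=np.array([onz(T,p,40)[:2] for p in b]); print("switch",P.round(1),"ctr",P.mean(0),[np.linalg.norm(P[i]-P[i-1]).round(1) for i in range(4)])
# cap
def cap(f,box,lo,hi):
    i=f["img"].astype(int); m=((i.min(2)>lo)&(i.max(2)<hi)&(np.ptp(i,2)<25)).astype(np.uint8)
    return big(cv2.morphologyEx(m,cv2.MORPH_OPEN,np.ones((3,3),np.uint8)),box)
print("cap levels",T["img"][219,376],T["img"][219,366],T["img"][219,384],T["img"][205,376],S["img"][248,323])
c=cap(T,(360,204,32,32),100,165);e=cv2.fitEllipse(c);print(e,onz(T,e[0],79))
# lever
for n,f,bx in (("T",T,(235,155,66,66)),("S",S,(285,155,40,50))):
    c=big(rad(f),bx);print(n,cv2.minAreaRect(c),cv2.boxPoints(cv2.minAreaRect(c)).round(1).tolist())
E
```

```text
flange ((263.03369140625, 192.85391235351562), (27.882579803466797, 46.620872497558594), 12.994616508483887) [[521.4 197.9]
 [649.3 166.8]
 [629.5  90.2]
 [501.9 121.9]] ctr [575.52578147 144.1930457 ]
[np.float64(78.5), np.float64(131.7), np.float64(79.1), np.float64(131.4)] [np.float64(75.6), np.float64(-13.7), np.float64(-104.5), np.float64(166.0)]
switch [[ 540.4 -119. ]
 [ 538.1 -211.9]
 [ 442.8 -208.1]
 [ 445.  -115.9]] ctr [ 491.5799658  -163.72937547] [np.float64(95.4), np.float64(92.9), np.float64(95.3), np.float64(92.3)]
cap levels [174 170 168] [240 241 239] [169 166 164] [247 247 245] [181 174 171]Traceback (most recent call last):
  File "<stdin>", line 18, in <module>
  File "<stdin>", line 16, in cap
  File "<stdin>", line 5, in big
ValueError: max() iterable argument is empty
```

```bash
python3 - <<'E'
from h import *
T=eyes.grab_frame("top");S=eyes.grab_frame("scene")
def big(m,box):
    x,y,w,h=box; k=np.zeros_like(m);k[y:y+h,x:x+w]=m[y:y+h,x:x+w]
    cs,_=cv2.findContours(k,cv2.RETR_EXTERNAL,cv2.CHAIN_APPROX_NONE); return max(cs,key=cv2.contourArea)
def rad(f): i=f["img"].astype(int); return ((i[...,2]>110)&(i[...,2]>1.8*i[...,1])&(i[...,2]>1.8*i[...,0])).astype(np.uint8)
def cap(f,box,lo,hi):
    i=f["img"].astype(int); m=((i.min(2)>lo)&(i.max(2)<hi)).astype(np.uint8)
    return big(cv2.morphologyEx(m,cv2.MORPH_OPEN,np.ones((5,5),np.uint8)),box)
c=cap(T,(360,204,32,32),130,185);e=cv2.fitEllipse(c);print(e,onz(T,e[0],79)); p=e[0]
c=cap(S,(305,235,36,22),130,190);e=cv2.fitEllipse(c);print(e,onz(S,e[0],79),two(T,p,S,e[0]))
for n,f,bx in (("T",T,(235,155,66,66)),("S",S,(285,155,40,50))):
    c=big(rad(f),bx);q=cv2.minAreaRect(c);print(n,q,cv2.boxPoints(q).round(1).tolist())
# predicted lever face end/centre vs angle
u=np.array([np.cos(-.242),np.sin(-.242),0]);z=np.array([0,0,1.])
h=np.array([575.5,144.2,40])+40*u
for a in np.arange(.8,1.35,.1):
    d=-u*np.cos(a)+z*np.sin(a); X=h+82*d
    print(round(a,1),X.round(0),proj(T,X).round(1),proj(S,X).round(1))
E
```

```text
((378.285888671875, 218.5725555419922), (13.500527381896973, 15.639535903930664), 98.8463134765625) [ 492.27964358 -167.53108128   79.        ]
((322.5437316894531, 246.57815551757812), (9.510887145996094, 15.913439750671387), 89.48345184326172) [ 493.12853018 -167.16453571   79.        ] (array([ 492.55567553, -167.58929966,   79.50823066]), np.float64(0.6394130803830761))
T ((258.40771484375, 184.23846435546875), (16.99275779724121, 6.325770854949951), 7.125016689300537) [[249.60000610351562, 186.3000030517578], [250.39999389648438, 180.0], [267.20001220703125, 182.1999969482422], [266.3999938964844, 188.39999389648438]]
S ((303.70001220703125, 166.89999389648438), (17.441329956054688, 4.0249223709106445), 63.43495178222656) [[298.0, 160.0], [301.6000061035156, 158.1999969482422], [309.3999938964844, 173.8000030517578], [305.79998779296875, 175.60000610351562]]
0.8 [559. 148.  99.] [257.6 195.8] [294.1 173.7]
0.9 [565. 147. 104.] [257.9 193.3] [296.1 171.9]
1.0 [571. 145. 109.] [258.2 190.7] [298.2 170.2]
1.1 [578. 144. 113.] [258.7 187.8] [300.4 168.8]
1.2 [585. 142. 116.] [259.2 184.9] [302.8 167.5]
1.3 [593. 140. 119.] [259.7 181.8] [305.3 166.4]
```

Both views agree on the plunger at about (492,-167,79). The lever is at about 1.2 rad, with its hinge at about (614,135,40) and the socket's +x at about -13.9°. I'll close the fingers, line the yaw up with the socket and move to behind the lever, staying high.

```bash
python3 -m inch '[[0,0,0,0,0,-3.6,1],[-0.033,-0.0215,0,0,0,0,1],[-0.033,-0.0215,0,0,0,0,1],[-0.033,-0.0215,0,0,0,0,1],[-0.033,-0.0215,0,0,0,0,1],[-0.033,-0.0215,0,0,0,0,1],[-0.033,-0.0215,0,0,0,0,1],[-0.033,-0.0215,0,0,0,0,1]]' 40; python3 -m inch '[[-0.033,-0.0215,0,0,0,0,1],[-0.033,-0.0215,0,0,0,0,1],[-0.033,-0.0215,0,0,0,0,1],[-0.033,-0.0215,0,0,0,0,1],[-0.033,-0.0215,0,0,0,0,1],[-0.033,-0.0215,0,0,0,0,1],[-0.033,-0.0215,0,0,0,0,1],[-0.033,-0.0215,0,0,0,0,1]]'
```

```text
clock: 1.1
eef_pos: [376.7, 393.5, 248.4]
tcp_rot: [3.141, 0.0, 2.9]
contact_force: [1.1, -0.1, 0.0]
opening: -0.003
grasp_force: 0.0
clock: 1.9
eef_pos: [591.8, 163.1, 248.3]
tcp_rot: [3.141, 0.0, 2.9]
contact_force: [-0.9, 0.1, 0.2]
opening: 0.0
grasp_force: 0.0
```

```bash
python3 -m inch '[[-0.033,-0.0225,0,0,0,0,1],[0,0,0.03,0,0,0,1],[0,0,0.03,0,0,0,1],[0,0,0,0,0,0,1]]'; python3 - <<'E'
from h import *
T=eyes.grab_frame("top");S=eyes.grab_frame("scene")
p=r.sense()["eef_pos"]; print(p, proj(T,p+[0,0,-17]),proj(S,p+[0,0,-17]))
c=lambda i,x,y,w,h:cv2.resize(i[y:y+h,x:x+w],(400,400),interpolation=cv2.INTER_CUBIC)
cv2.imwrite("pics/c2.png",np.hstack([c(T["img"],215,135,100,100),c(S["img"],270,120,90,90)]))
E
```

```text
clock: 2.3
eef_pos: [615.1, 133.7, 184.3]
tcp_rot: [-3.138, -0.006, 2.899]
contact_force: [-1.1, -0.2, 0.1]
opening: 0.001
grasp_force: 0.0
[617.34271119 134.75723269 188.4281878 ] [259.06229415 169.49929211] [312.98571466 149.6569579 ]
```

View pics/c2.png

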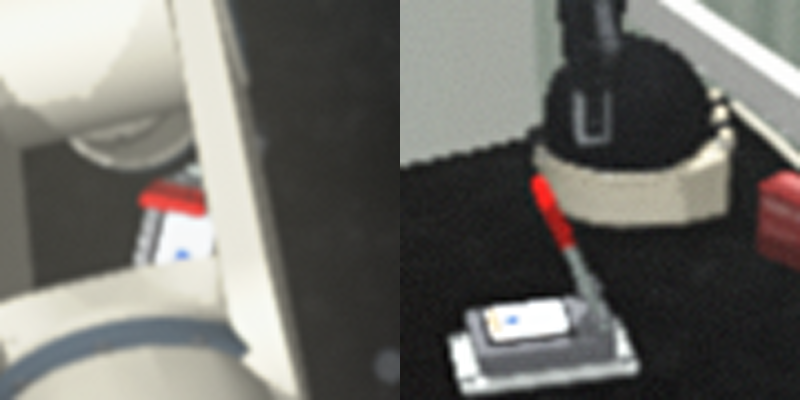

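In the scene crop the closed fingertips are at about (313,152), behind and above the red handle, whose top end is at about (301,160). The top view is hidden by the arm. I'll descend behind the handle.

```bash
python3 -m inch '[[0,0,0.028,0,0,0,1],[0,0,0.028,0,0,0,1],[0,0,0,0,0,0,1]]'; python3 - <<'E'
from h import *
p=r.sense(); print(p["eef_pos"],p["contact_force"])
u=np.array([np.cos(-.242),np.sin(-.242),0]);z=np.array([0,0,1.]);h=np.array([614.3,134.6,40])
for a in np.arange(1.2,-.01,-.1):
    d=-u*np.cos(a)+z*np.sin(a);n=u*np.sin(a)+z*np.cos(a)
    X=h+82*d+5*n+11*u+17*z; D=X-p["eef_pos"]; print(round(a,1),X.round(0),"tool",(D@-u).round(0),(-D[2]).round(0), "lat",(D@[-u[1],u[0],0]).round(0))
E
```

```text
clock: 2.7
eef_pos: [616.2, 134.8, 131.0]
tcp_rot: [-3.14, -0.003, 2.9]
contact_force: [0.8, -0.3, 0.1]
opening: -0.004
grasp_force: 0.0
[616.20695429 134.83469911 131.00569263] [ 0.75732541 -0.34898396  0.06120172]
1.2 [601. 138. 135.] tool 16.0 -4.0 lat -1.0
1.1 [593. 140. 132.] tool 24.0 -1.0 lat -1.0
1.0 [586. 142. 129.] tool 31.0 2.0 lat -1.0
0.9 [579. 143. 124.] tool 38.0 7.0 lat -1.0
0.8 [573. 145. 119.] tool 44.0 12.0 lat -1.0
0.7 [567. 146. 114.] tool 50.0 17.0 lat -1.0
0.6 [562. 148. 107.] tool 56.0 24.0 lat -1.0
0.5 [557. 149. 101.] tool 60.0 30.0 lat -1.0
0.4 [554. 150.  94.] tool 64.0 37.0 lat -1.0
0.3 [550. 150.  86.] tool 68.0 45.0 lat -1.0
0.2 [548. 151.  78.] tool 70.0 53.0 lat -1.0
0.1 [546. 151.  70.] tool 72.0 61.0 lat -1.0
-0.0 [545. 152.  62.] tool 73.0 69.0 lat -1.0
```

```bash
python3 -m inch '[[0.01,0,0,0,0,0,1],[0.007,0,0,0,0,0,1],[0.007,0,0,0,0,0,1],[0.007,0,0.003,0,0,0,1],[0.007,0,0.004,0,0,0,1],[0.006,0,0.005,0,0,0,1]]';python3 -m inch '[[0.006,0,0.006,0,0,0,1],[0.006,0,0.006,0,0,0,1],[0.005,0,0.006,0,0,0,1],[0.004,0,0.007,0,0,0,1],[0.003,0,0.008,0,0,0,1],[0.002,0,0.008,0,0,0,1]]'
```

```text
clock: 3.3
eef_pos: [574.4, 145.6, 120.5]
tcp_rot: [3.141, 0.001, 2.9]
contact_force: [0.7, 0.1, 1.8]
opening: -0.001
grasp_force: 0.9
clock: 3.9
eef_pos: [548.7, 151.5, 78.4]
tcp_rot: [-3.141, -0.001, 2.9]
contact_force: [0.0, 1.3, 2.4]
opening: 0.002
grasp_force: 0.9
```

The fingers are in contact and the lever is following. I'll keep pushing down slowly.

```bash
python3 -m inch '[[0.002,0,0.008,0,0,0,1],[0.001,0,0.006,0,0,0,1],[0,0,0,0,0,0,1]]';python3 -m inch '[[0,0,0.002,0,0,0,1],[0,0,0,0,0,0,1]]';python3 -m inch '[[0,0,0.002,0,0,0,1],[0,0,0,0,0,0,1]]'
```

```text
clock: 4.2
eef_pos: [546.0, 152.0, 64.1]
tcp_rot: [-3.141, -0.001, 2.9]
contact_force: [-0.1, 0.3, -0.1]
opening: 0.002
grasp_force: 0.0
clock: 4.4
eef_pos: [546.8, 152.2, 63.2]
tcp_rot: [-3.142, 0.0, 2.9]
contact_force: [-0.0, -0.3, -0.1]
opening: 0.001
grasp_force: 0.0
clock: 4.6
eef_pos: [546.9, 152.3, 62.0]
tcp_rot: [3.141, 0.001, 2.9]
contact_force: [-1.5, 0.0, 5.9]
opening: 0.001
grasp_force: 3.0
```

```bash
python3 -m inch '[[0,0,0.001,0,0,0,1],[0,0,0,0,0,0,1]]';python3 -m inch '[[0,0,0.001,0,0,0,1],[0,0,0,0,0,0,1]]'
```

```text
clock: 4.8
eef_pos: [547.0, 152.3, 61.7]
tcp_rot: [3.141, 0.001, 2.9]
contact_force: [-5.0, -1.7, 16.6]
opening: -0.003
grasp_force: 8.0
clock: 5.0
eef_pos: [547.0, 152.3, 61.5]
tcp_rot: [3.141, 0.001, 2.9]
contact_force: [-7.6, -2.0, 26.0]
opening: -0.002
grasp_force: 12.9
```

The force climbs steeply at z≈61.6, which puts the tip at 44.6, so the handle is on its stop. I'll lift off and move above the plunger.

```bash
python3 -m inch '[[0,0,-0.02,0,0,0,1],[0,0,-0.04,0,0,0,1],[0,0,-0.04,0,0,0,1],[0,0,-0.02,0,0,0,1]]';python3 -m inch '[[-0.003,-0.0403,0,0,0,0,1],[-0.003,-0.0403,0,0,0,0,1],[-0.003,-0.0403,0,0,0,0,1],[-0.003,-0.0403,0,0,0,0,1],[-0.003,-0.0403,0,0,0,0,1],[-0.003,-0.0403,0,0,0,0,1],[-0.003,-0.0403,0,0,0,0,1],[-0.003,-0.0403,0,0,0,0,1]]'; python3 -m inch '[[0,0,0.02,0,0,0,1],[0,0,0.02,0,0,0,1],[0,0,0,0,0,0,1]]'; python3 - <<'E'
from h import *
T=eyes.grab_frame("top");S=eyes.grab_frame("scene")
p=r.sense()["eef_pos"]; print(p, proj(S,p+[0,0,-17]))
c=lambda i,x,y,w,h:cv2.resize(i[y:y+h,x:x+w],(400,400),interpolation=cv2.INTER_CUBIC)
cv2.imwrite("pics/c3.png",np.hstack([c(S["img"],260,155,66,66),c(S["img"],280,195,90,90)]))
E
```

```text
clock: 5.4
eef_pos: [548.1, 152.6, 182.8]
tcp_rot: [3.139, 0.004, 2.9]
contact_force: [0.1, -0.1, 0.2]
opening: 0.002
grasp_force: 0.0
clock: 6.2
eef_pos: [492.3, -168.2, 179.6]
tcp_rot: [-3.142, 0.001, 2.9]
contact_force: [0.6, 0.3, 0.3]
opening: -0.002
grasp_force: 0.0
clock: 6.5
eef_pos: [491.0, -166.5, 137.4]
tcp_rot: [3.141, -0.004, 2.899]
contact_force: [0.4, 1.0, -0.2]
opening: 0.002
grasp_force: 0.0
[ 492.63792578 -166.47658684  139.46365274] [322.12042926 231.93372287]
```

View pics/c3.png

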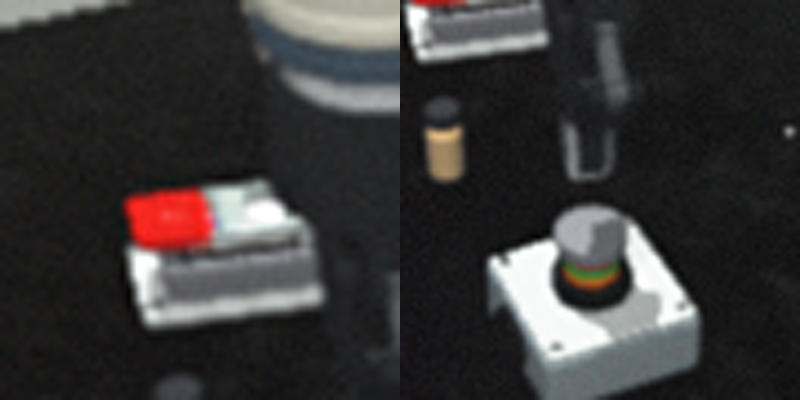

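The lever now lies level over the cartridge, with the red handle at crop (170,220). The fingertips are centred over the grey cap (scene pixels about (413,45) in the crop frame). I'll press in small steps.

```bash
python3 -m inch '[[0,0,0.02,0,0,0,1],[0,0,0.015,0,0,0,1],[0,0,0.005,0,0,0,1],[0,0,0,0,0,0,1]]';python3 -m inch '[[0,0,0.004,0,0,0,1],[0,0,0.004,0,0,0,1],[0,0,0,0,0,0,1],[0,0,0,0,0,0,1]]';python3 -m inch '[[0,0,0.002,0,0,0,1],[0,0,0.002,0,0,0,1],[0,0,0,0,0,0,1],[0,0,0,0,0,0,1]]'; python3 - <<'E'
from h import *
F=[];Z=[]
for i in range(8):
    S=eyes.grab_frame("scene");s=r.sense();F.append(s["contact_force"]);Z.append(s["eef_pos"])
print(np.mean(F,0),np.mean(Z,0),np.std(Z,0))
i=S["img"][225:285,290:355];cv2.imwrite("pics/c4.png",cv2.resize(i,(650,600),interpolation=cv2.INTER_CUBIC))
E
```

```text
clock: 7.0
eef_pos: [492.9, -166.3, 99.6]
tcp_rot: [-3.142, -0.0, 2.9]
contact_force: [0.2, -0.4, 1.0]
opening: 0.0
grasp_force: 0.0
clock: 7.4
eef_pos: [493.6, -166.7, 91.9]
tcp_rot: [3.142, 0.002, 2.9]
contact_force: [1.6, 0.6, 4.6]
opening: 0.002
grasp_force: 2.1
clock: 7.8
eef_pos: [493.6, -166.8, 87.8]
tcp_rot: [-3.142, 0.002, 2.9]
contact_force: [2.9, 1.1, 6.6]
opening: 0.001
grasp_force: 3.1
[2.93146763 0.95949097 6.45839823] [ 493.62430228 -166.75301286   87.77691392] [0.01676218 0.01461824 0.01494046]
```

View pics/c4.png

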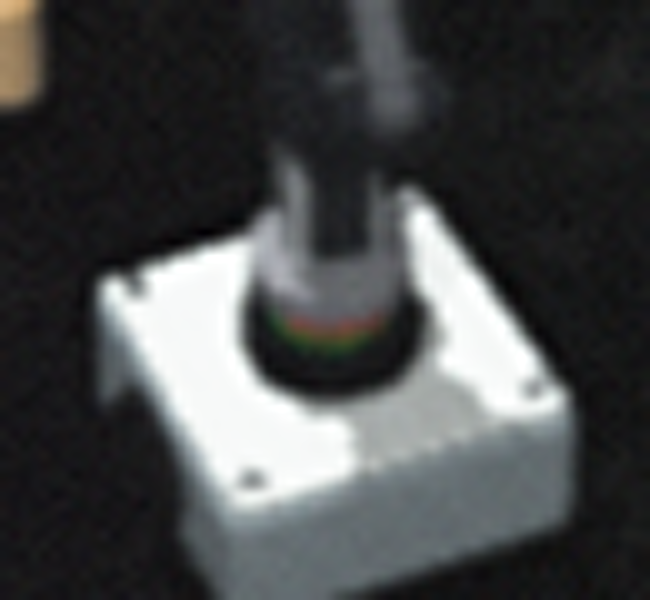

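The force reads 6.46 N and z gives a travel of about 8.2 mm. The picture agrees: the rim, around crop (330,345), stands in the green ring with red above it and the orange gone. I'll hand in while holding.

```bash
python3 -c "
from rig import r
print(r.sign_off())"
```

```text
the job is handed in; nothing more can be done
None
```

The lever is pushed down to its stop over the cartridge, and I handed the job in with the fingers still holding the plunger about 8 mm down (6.5 N), the collar rim in the green ring.

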